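# Draw the sagging bolt of the tile locker and hold its gate ajar

### The job

The plywood door of the tile locker hangs open across the barred gate beside it: push it shut until it seats on its roller catch. Then open the gate: its barrel bolt sags and the turned-down nose is caught behind the bent-up lip of the keeper, so lift the bolt by its ball knob while you draw it right back, and pull the gate about a hand's width ajar. The gate is sprung and would swing shut: finish while still holding it ajar with the gripper, do not let go, do not throw the gate wide open, and leave the loose things on the bench where they are.

Things in the scene. Friction and masses are not known exactly. Their poses are not given: they have to be found in the camera images.
- locker: fixed bench-top tile locker, 530 mm wide, 200 deep, 250 high; its plywood roof is set back 30 mm. Origin on the bench, in its front plane, 16 mm left of the middle of the 68 mm bolt post that parts the bays. x points into the locker (the front faces the robot), y left, z up. Gate bay at y 18 to 245 mm, door bay at y -56 to -246 mm
- door (a joint): angle of the plywood door, rad: 0 = shut, flush with the front plane; grows as it swings towards the robot; starts at 1.55 to 2.1. Light friction, stays where left. A spring roller in the right-hand post resists between about 0.09 and 0.04 rad (some 4 N at the free edge), then the door drops home and is held
- door_hinge (a point): point on the door's upright hinge axis, at the bolt post, in the plane of the door's outer face, 231 mm above the bench (level with the door's top edge); fixed on the locker
- door_edge (a point): top corner of the door's free edge, on the outer face, 190 mm from the hinge. Door panel 14 mm thick, 31 to 231 mm above the bench; its outer face looks to the robot when shut, to the left (to the gate) when open 90 degrees. A bow handle, 30 mm proud, stands on the outer face 160 mm from the hinge, 66 to 134 mm above the bench
- gate (a joint): angle of the gate in rad: 0 = shut, grows as it swings towards the robot, stop at 1.6. Spring hinges pull it shut: about 0.32 N m when shut, 0.46 N m at 0.4 rad
- gate_hinge (a point): point on the gate's upright hinge axis at the left post, in the plane of the gate's outer face, 231 mm above the bench; fixed on the locker
- gate_edge (a point): top corner of the gate's free edge, on the outer face, 223 mm from the hinge axis. The gate is a barred steel frame 14 mm thick, from 31 to 231 mm above the bench
- bolt_draw (a joint): how far the bolt is drawn back along its rod, towards the gate's hinge: 0 = shot, 0.035 m = fully drawn (stop); slides with about 1.5 N of friction and stays where it is left. Its nose is clear of the keeper from about 0.022 m
- bolt_lift (a joint): tilt of the bolt about its tail strap in rad: 0 = sagging (rod slopes 0.10 rad down to the nose), 0.135 = lifted to the stop; it falls back when let go. The toe clears the lip from about 0.085 rad, that is 8 mm of lift at the knob; the full 0.135 rad is 12 mm
- knob (a point): centre of the bolt's steel ball knob, 22 mm in diameter, on an 8 mm stem standing up from the 12 mm rod: 42 mm above the rod's axis, 22 mm before the gate's face, 92 mm from the tail strap towards the nose. Rod along the gate, nose to the right. The guide staple, 28 mm right of the shot knob, tops out at 210 mm above the bench, the tail strap at 207
- nose (a point): centre line of the rod at its nose, 166 mm from the tail strap; from here a toe, 12 mm thick, is turned 20 mm downward
- lip (a point): middle of the top edge of the keeper's bent-up lip, 4 mm thick, 172 mm above the bench, on the bolt post. The keeper is a steel trough, open at the top, 40 mm deep from the post, its front cheek 205 mm above the bench holds the nose; the toe hangs about 13 mm below the lip's top, behind it (to the right)
- tile_stack: loose stack of five tiles, 90 x 90 x 48 mm, origin under its centre; leave alone
- tile_blank: loose square tile, 70 x 70 x 12 mm, flat under the gate side; leave alone
- octagon: loose many-sided terracotta tile, 90 mm across, 13 mm thick, flat under the door's sweep; leave alone
- chip_bowl: loose terracotta bowl, 100 mm wide, 45 mm high; leave alone
- hammer: loose hammer lying on the bench, 240 mm long; leave alone
- water_bottle: loose clear bottle, 66 mm in diameter, 210 mm high, left of the locker; leave alone
- paste_jar: loose jar, 76 mm in diameter, 70 mm high, right of the locker; leave alone

How it is judged:
By the outcome, as a careful person would: the job done as asked, in the order asked, and still so for the second after the job is handed in, while the arm keeps its last pose, push and grip.
It also fails if it takes over 58 s, if anything falls off the work surface, if the arm or the gripper's body presses on something with over 40 N, if the wrist force passes 120 N, or if a joint passes its speed limit or range.

### The arm

A 6-joint arm with a two-finger parallel gripper is mounted at the origin on the work surface. World frame = base frame: x ahead of the robot, y to its left, z up, the work surface at z = 0. Lengths are in m, angles in rad, forces in N, time in s.
With the tool pointing down it reaches from about 0.35 to 0.775 m from the base axis. Payload 7.3 kg.
Tool frame: the origin (TCP) lies at the centre of the arm's flange, where the gripper is bolted on; the fingertips stand 178 mm ahead of it and the grasp point (between the pads) lies 159 mm ahead of it (tip_extent is the distance from the TCP to the fingertips, in m); z points along the fingers, y is the line along which they close (so a half turn about z gives the same grasp; the last joint's range is limited). The gripper opens to 92 mm and grips with 3 to 60 N. Pads are 19 mm wide; open, the fingers measure 130 mm over their backs; the gripper's body (75 mm by 190 mm) begins 47 mm behind the grasp point.
Start: joints at [-1.448, 0.342, 1.524, -0, 1.275, -0.146], TCP at [0.139, -0.506, 0.405] pointing down, gripper open.
Joint ranges: [-2.53, 2.53], [-0.77, 2.02], [0.04, 2.7], [-1, 4.14], [0.28, 2.66], [-3.11, 3.11]. Speed limits (rad/s): [2.57, 2.57, 3.14, 3.14, 3.14, 3.14].

### API

Orientations are given as [roll, pitch, yaw] about the fixed x, y, z axes, in that order (R = Rz(yaw) Ry(pitch) Rx(roll)).
In Python, from cell import * gives the robot as it stands.
- The arm moves only by the tool arm_command, never from a script. Its arguments are lists of equal length, an entry for each row: "xyz": the shift along the world's x, y, z in mm, a list of three; "spin": the turn about the world's z in degrees. In form: {"xyz": [[tx, ty, tz], ...], "spin": [spin, ...]}. A call has 1 to 20 rows; each row shifts and turns the commanded pose from where the row before left it; what a row does not reach is not made up. A row lasts 1/10 s, in which the tool goes at most 50 mm and 8.59 degrees, less where a joint would pass 70% of its speed; a pose out of reach is approached as far as the arm can. A call with a gripper value outside its range is refused whole. "jaw" is the opening, from -1 (shut) to 1 (fully open), set as the call begins (left out, the last holds). The fingers move at their own pace and stop on an object; "squeeze" is the grip in N (left out, the last holds). Time passes only in rows, so rows that do not move let the fingers close. It gives the time, the measured TCP pose, the force, the opening and the grip force at its end, in the units of the state.
- observe(): the state, without advancing time (a new reading comes with each control period).
- read_camera(name): name is "side" or "top"; returns a dict with "img" (420x560x3 uint8, red, green, blue), "depth" (420x560 float32, m along the optical axis (not along the pixel's ray), 0 where there is no reading), "fx", "fy", "cx", "cy" (pixels), "world_from_camera" (4x4, takes a point from camera to world coordinates). Camera axes: x right, y up, looking along -z (the intrinsics and any distortion apply to the point x, -y, -z); pixel columns grow to the right and rows downward; lengths in m; the calibration is good to about 2 mm. A picture is of the moment at which its call begins.
- hand_in(): hands the job in; it is judged then, once.
The state is a dict: "time": time; "qpos": joint angles; "qvel": joint speeds; "joint_efforts": joint torques, N m; "tool_pos": TCP position; "tool_rot": TCP orientation; "contact_force": force on the tool from outside, world axes, zero at the start; "torque": the same for the moment, N m; "opening": finger opening in m; "grip_force": force on a finger pad.
Only numpy, scipy, OpenCV 4.12 (cv2) and the standard library are available. Lean on these libraries where they do the work, as an engineer would, in place of code of your own. Each camera call takes 0.05 s, during which the arm holds its last target. There are 200 camera calls.

## Working session

There is one attempt and no reset: what is moved stays moved. The work goes in short steps, Python scripts to look and compute and a tool call to move; the robot and the scene stay as the last step left them, time stands still between calls to the robot, and variables do not carry over. Pictures are saved under pics/ and viewed, at most 10 in all, crops included, and the job is handed in when it is done.

Besides the shell and the picture viewer there is one more tool, called after "Request:" as name(argument=value, ...) on one line, values as JSON. arm_command: Moves the arm, as the interface text tells. Its arguments: {"type":"object","properties":{"xyz":{"type":"array","items":{"type":"array","items":{"type":"number"}}},"spin":{"type":"array","items":{"type":"number"}},"jaw":{"type":"number"},"squeeze":{"type":"number"}},"required":["xyz","spin"]}

```bash
ls; mkdir -p pics; python3 - <<'E'
from cell import *
import cv2,numpy as np
s=observe();print({k:np.round(v,3) for k,v in s.items()})
for n in("side","top"):
    c=read_camera(n);np.savez(''+n+'0.npz',**c)
    cv2.imwrite(f'pics/{n}0.png',c['img'][:,:,::-1]);print(n,c['fx'],c['fy'],c['cx'],c['cy'],np.round(c['world_from_camera'],3),[k for k in c])
E
```

```text
pics
{'time': np.float64(0.0), 'qpos': array([-1.448,  0.343,  1.525, -0.   ,  1.275, -0.146]), 'qvel': array([ 0.   , -0.   ,  0.001, -0.001,  0.002, -0.   ]), 'joint_efforts': array([ 3.0000e-03, -4.3124e+01, -2.4422e+01,  7.2000e-02,  5.6000e-02,
       -0.0000e+00]), 'tool_pos': array([ 0.139, -0.506,  0.404]), 'tool_rot': array([-3.14 , -0.   ,  0.269]), 'contact_force': array([-0.043, -0.128,  0.404]), 'torque': array([-0.004,  0.028,  0.007]), 'grip_force': np.float64(0.0), 'opening': np.float64(0.092)}
side 535.4477446263968 535.4477446263968 276.1152030896108 206.52644530352086 [[-0.796  0.453 -0.401 -0.083]
 [-0.605 -0.591  0.534  0.875]
 [ 0.005  0.668  0.744  1.331]
 [ 0.     0.     0.     1.   ]] ['img', 'depth', 'fx', 'fy', 'cx', 'cy', 'world_from_camera']
top 434.45663594760526 434.45663594760526 288.8052681155242 207.71792662164611 [[-0.013  0.981 -0.193  0.303]
 [-1.    -0.017 -0.015  0.037]
 [-0.018  0.193  0.981  1.43 ]
 [ 0.     0.     0.     1.   ]] ['img', 'depth', 'fx', 'fy', 'cx', 'cy', 'world_from_camera']
```

View pics/side0.png

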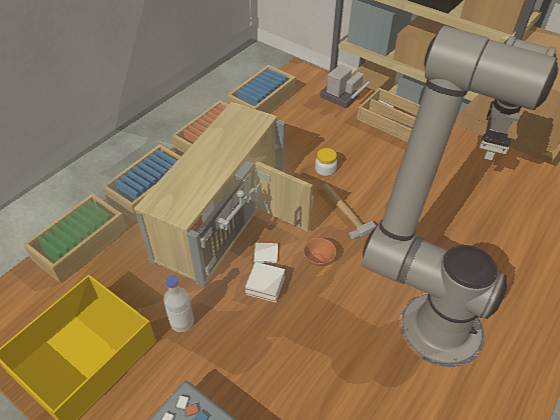

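View pics/top0.png

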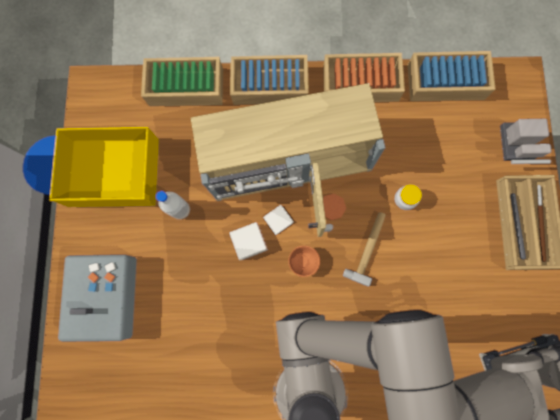

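The side view shows the gate and bolt around (235,205) and the open door around (285,195). In the top view the door runs from (315,165) to (320,235), and the gate is at (250,180). I'll enlarge both views.

```bash
cat > h.py <<'E'
import numpy as np,cv2
def load(n,i=0): return dict(np.load(f'{n}{i}.npz'))
def snap(n,i):
    from cell import read_camera
    c=read_camera(n);np.savez(f'{n}{i}.npz',**c);return c
def ray(c,u,v):
    T=c['world_from_camera'];d=np.array([(u-c['cx'])/c['fx'],-(v-c['cy'])/c['fy'],-1.])
    return T[:3,3],T[:3,:3]@d
def onz(c,u,v,z):
    o,d=ray(c,u,v);return o+d*(z-o[2])/d[2]
def cloud(c):
    v,u=np.mgrid[:420,:560];z=c['depth'];T=c['world_from_camera']
    P=np.stack([(u-c['cx'])/c['fx']*z,-(v-c['cy'])/c['fy']*z,-z],-1)@T[:3,:3].T+T[:3,3]
    P[z==0]=np.nan;return P
def tri(c1,p1,c2,p2):
    o1,d1=ray(c1,*p1);o2,d2=ray(c2,*p2)
    A=np.stack([d1,-d2],1);t=np.linalg.lstsq(A,o2-o1,rcond=None)[0]
    a,b=o1+t[0]*d1,o2+t[1]*d2;return (a+b)/2,np.linalg.norm(a-b)
def pix(c,p):
    T=c['world_from_camera'];q=T[:3,:3].T@(np.asarray(p)-T[:3,3])
    return c['cx']+c['fx']*q[0]/-q[2],c['cy']-c['fy']*q[1]/-q[2]
E
python3 - <<'E'
from h import *
s,t=load('side'),load('top')
a=cv2.resize(s['img'][150:290,180:340],None,fx=5,fy=5,interpolation=cv2.INTER_CUBIC)[:600]
b=cv2.resize(t['img'][140:250,185:335],None,fx=5.3,fy=5.3,interpolation=cv2.INTER_CUBIC)[:600]
cv2.imwrite('pics/sc.png',a[:600,:800,::-1]);cv2.imwrite('pics/tc.png',b[:600,:800,::-1])
E
```

```text
(no output)
```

View pics/sc.png

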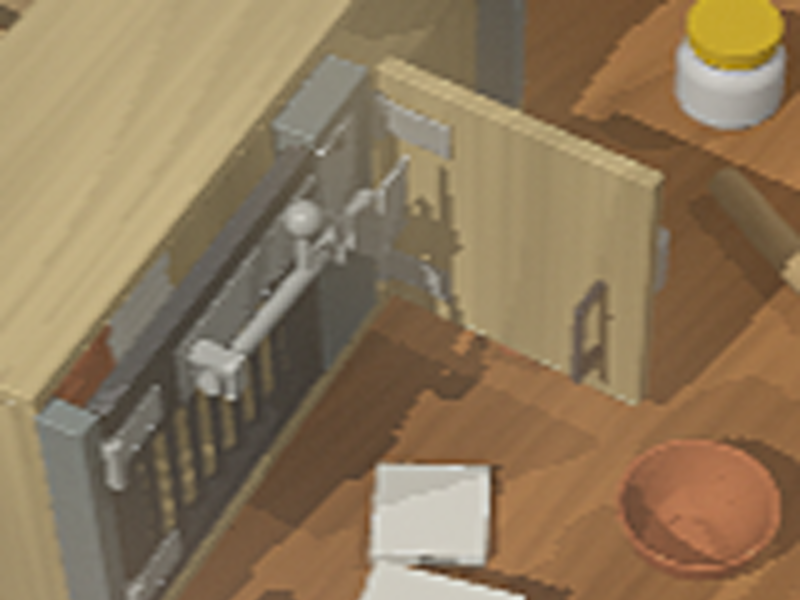

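View pics/tc.png

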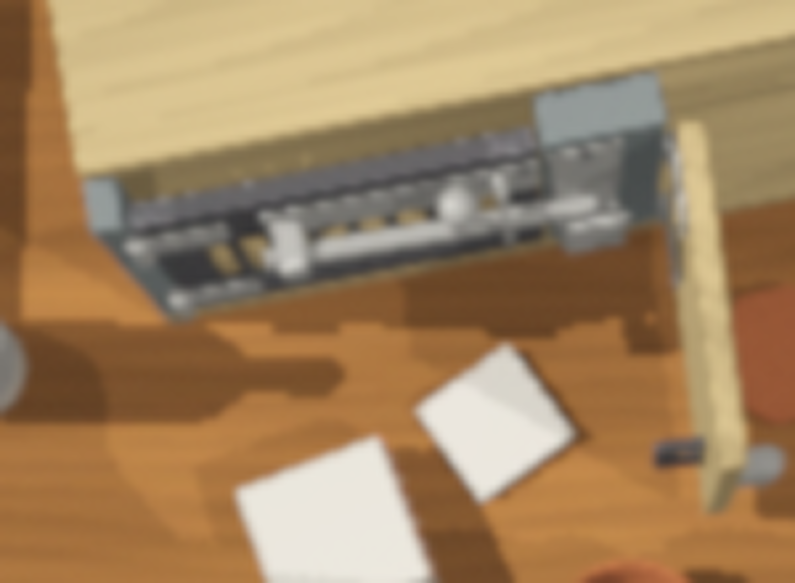

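The side crop shows the knob at about full-image (240,193.5), the door's top edge running from (255,163) to (312,186), and the handle on the left-facing side. The top crop puts the knob at about (271,178) and the door top from (315,163) to (322,226). Next I'll measure with the depth cloud.

```bash
python3 - <<'E'
from h import *
s,t=load('side'),load('top')
k,e=tri(s,(240.0,193.3),t,(270.6,177.9));print('knob',k.round(4),e)
Ps,Pt=cloud(s),cloud(t)
# door top: z ~.231
for n,P in(('s',Ps),('t',Pt)):
    m=(abs(P[...,2]-.231)<.006)&(P[...,0]>.3)&(P[...,0]<.65)&(P[...,1]>-.12)&(P[...,1]<.1)
    v,u=np.nonzero(m);q=P[m];print(n,len(q))
    q=q[np.argsort(q[:,0])];print(q[::max(1,len(q)//12)].round(3))
# door outer face plane from side cloud
m=np.zeros((420,560),bool);cv2.fillPoly(mm:=m.astype(np.uint8),[np.array([[272,185],[305,195],[303,220],[275,210]])],1)
q=Ps[mm>0];q=q[~np.isnan(q[:,0])];c0=q.mean(0);n=np.linalg.svd(q-c0)[2];print('face',c0.round(4),n[2].round(4),'rms',np.std((q-c0)@n[2]))
for nm,c,P,pts in(('side',s,Ps,[(255.5,162),(312,186),(253.5,163.5),(243.5,179.5),(234.5,175.5),(199,235)]),('top',t,Pt,[(288,157.5),(309,154),(310,163.5),(290,167),(202,177),(204,183)])):
  for p in pts: print(nm,p,'231:',onz(c,*p,.231)[:2].round(4),'250:',onz(c,*p,.25)[:2].round(4),'depth',P[int(round(p[1])),int(round(p[0]))].round(3))
# locker roof fit
m=(abs(Pt[...,2]-.25)<.008);m8=m.astype(np.uint8)
cnt=max(cv2.findContours(m8,0,2)[0],key=cv2.contourArea)
W=np.array([Pt[v,u,:2] for u,v in cnt[:,0]],np.float32);r=cv2.minAreaRect(W);print(r,cv2.boxPoints(r).round(4))
E
```

```text
knob [0.6257 0.1052 0.2271] 0.0052443114873491955
s 248
[[ 0.475 -0.035  0.227]
 [ 0.487 -0.042  0.23 ]
 [ 0.501 -0.032  0.23 ]
 [ 0.516 -0.033  0.228]
 [ 0.531 -0.039  0.23 ]
 [ 0.547 -0.031  0.227]
 [ 0.562 -0.027  0.233]
 [ 0.577 -0.028  0.227]
 [ 0.592 -0.023  0.231]
 [ 0.609 -0.035  0.228]
 [ 0.621 -0.032  0.231]
 [ 0.636 -0.022  0.23 ]
 [ 0.647  0.089  0.229]]
t 301
[[ 0.483 -0.033  0.233]
 [ 0.497 -0.039  0.232]
 [ 0.511 -0.043  0.232]
 [ 0.526 -0.04   0.231]
 [ 0.54  -0.038  0.233]
 [ 0.554 -0.035  0.233]
 [ 0.569 -0.033  0.231]
 [ 0.583 -0.025  0.232]
 [ 0.598 -0.031  0.23 ]
 [ 0.612 -0.029  0.233]
 [ 0.624 -0.026  0.232]
 [ 0.636 -0.024  0.231]
 [ 0.65   0.096  0.233]]
face [ 0.5456 -0.0276  0.1261] [ 0.0635 -0.998   0.0016] rms 0.005028816378565863
side (255.5, 162) 231: [ 0.6659 -0.0194] 250: [ 0.653 -0.004] depth [ 0.738 -0.108  0.123]
side (312, 186) 231: [ 0.4755 -0.04  ] 250: [ 0.4659 -0.0242] depth [ 0.479 -0.045  0.225]
side (253.5, 163.5) 231: [ 0.6666 -0.0108] 250: [0.6536 0.0045] depth [ 0.737 -0.097  0.123]
side (243.5, 179.5) 231: [0.6475 0.059 ] 250: [0.6349 0
[... 204 characters left out ...]

top (288, 157.5) 231: [0.6868 0.0557] 250: [0.6807 0.0554] depth [0.683 0.056 0.237]
top (309, 154) 231: [ 0.6962 -0.0049] 250: [ 0.6899 -0.0043] depth [ 0.731 -0.009  0.125]
top (310, 163.5) 231: [ 0.6677 -0.0072] 250: [ 0.6619 -0.0065] depth [ 0.727 -0.014  0.032]
top (290, 167) 231: [0.6583 0.0503] 250: [0.6527 0.0501] depth [0.658 0.05  0.232]
top (202, 177) 231: [0.6333 0.3027] 250: [0.6281 0.2984] depth [0.633 0.302 0.232]
top (204, 183) 231: [0.6155 0.2965] 250: [0.6106 0.2924] depth [0.616 0.297 0.228]
((0.7731537818908691, 0.06225675344467163), (0.17262719571590424, 0.5310809016227722), 10.323531150817871) [[ 0.6407  0.308 ]
 [ 0.7358 -0.2145]
 [ 0.9057 -0.1835]
 [ 0.8105  0.339 ]]
```

Request:
arm_command(xyz=[[0, 0, 36], [20, 30, 0], [20, 30, 0], [20, 30, 0], [20, 30, 0], [20, 30, 0], [20, 30, 0], [20, 30, 0], [20, 30, 0], [20, 30, 0], [20, 30, 0], [20, 30, 0], [20, 30, 0], [20, 30, 0], [20, 30, 0], [20, 30, 0], [20, 30, 0], [20, 30, 0], [20, 30, 0], [0, 0, 0]], spin=[0, -0.3, -0.3, -0.3, -0.3, -0.3, -0.3, -0.3, -0.3, -0.3, -0.3, -0.3, -0.3, -0.3, -0.3, -0.3, -0.3, 0, 0, 0], jaw=-1, squeeze=20)

```text
time: 2.1
tool_pos: [0.5008, 0.0367, 0.44]
tool_rot: [-3.14, 0.0, 0.189]
contact_force: [-0.3, 0.2, 0.8]
opening: 0.0003
grip_force: 0.0
```

```bash
python3 - <<'E'
import numpy as np
a=np.radians(10.3);R=np.array([[np.cos(a),-np.sin(a)],[np.sin(a),np.cos(a)]])
H=np.array([.6587,.0414])+R@[0,-.056]
p0=np.array([.5008,.0367]);tot=p0
for th in np.r_[1.72:.12:18j,.06,0]:
    h=.0095*abs(np.cos(th))+.019*abs(np.sin(th))
    p=H+R@(.16*np.array([-np.sin(th),-np.cos(th)])+h*np.array([-np.cos(th),np.sin(th)]))
    print(round(th,2),p.round(4),((p-tot)*1e3).round(1));tot=p
E
```

```text
1.72 [0.5082 0.0016] [  7.4 -35.1]
1.63 [ 0.5075 -0.0143] [ -0.6 -15.9]
1.53 [ 0.5083 -0.0295] [  0.8 -15.3]
1.44 [ 0.5103 -0.0438] [  2.  -14.3]
1.34 [ 0.5136 -0.0581] [  3.3 -14.2]
1.25 [ 0.5183 -0.0721] [  4.7 -14.1]
1.16 [ 0.5243 -0.0858] [  6.1 -13.7]
1.06 [ 0.5318 -0.0991] [  7.4 -13.2]
0.97 [ 0.5405 -0.1117] [  8.8 -12.6]
0.87 [ 0.5506 -0.1236] [ 10.1 -11.9]
0.78 [ 0.5619 -0.1345] [ 11.3 -10.9]
0.68 [ 0.5744 -0.1444] [12.5 -9.9]
0.59 [ 0.5879 -0.153 ] [13.5 -8.7]
0.5 [ 0.6023 -0.1603] [14.5 -7.3]
0.4 [ 0.6176 -0.1662] [15.3 -5.9]
0.31 [ 0.6335 -0.1705] [15.9 -4.3]
0.21 [ 0.6499 -0.1731] [16.4 -2.7]
0.12 [ 0.6666 -0.1741] [16.7 -1. ]
0.06 [ 0.6773 -0.1738] [10.7  0.3]
0.0 [ 0.688  -0.1728] [10.7  1. ]
```

Request:
arm_command(xyz=[[0, 0, -35], [0, 0, -32], [0, 0, 0]], spin=[0, 0, 0])

```text
time: 2.4
tool_pos: [0.4981, 0.0336, 0.3699]
tool_rot: [-3.139, 0.009, 0.185]
contact_force: [0.1, -0.7, -0.0]
opening: 0.0005
grip_force: 0.0
```

Request:
arm_command(xyz=[[8, -16, 0], [0, -12, 0], [0, -10, 0], [0, -12, 0], [1, -16, 0], [2, -14, 0], [3, -14, 0], [5, -14, 0], [6, -14, 0], [7, -13, 0], [9, -13, 0], [10, -12, 0], [11, -11, 0], [13, -10, 0], [14, -9, 0], [15, -7, 0], [15, -6, 0], [16, -4, 0], [10, -2, 0], [0, 0, 0]], spin=[0, 0, 0, 0, 0, 0, 0, 0, 0, 0, 0, 0, 0, 0, 0, 0, 0, 0, 0, 0])

```text
time: 4.4
tool_pos: [0.6455, -0.176, 0.3728]
tool_rot: [3.141, 0.0, 0.185]
contact_force: [-0.1, 0.4, -0.8]
opening: 0.0007
grip_force: 0.0
```

Request:
arm_command(xyz=[[8, 0, 0], [8, 0, 0], [6, 0, 0], [5, 0, 0], [4, 0, 0], [4, 1, 0], [3, 0, 0], [0, 0, 0]], spin=[0, 0, 0, 0, 0, 0, 0, 0])

```text
time: 5.2
tool_pos: [0.6829, -0.1741, 0.3737]
tool_rot: [3.141, -0.001, 0.185]
contact_force: [0.6, -0.8, 0.1]
opening: 0.0005
grip_force: 0.0
```

```bash
python3 - <<'E'
from h import *
from cell import observe
print(observe()['contact_force'])
s,t=snap('side',1),snap('top',1)
a=cv2.resize(s['img'][130:250,190:350],None,fx=5,fy=5,interpolation=cv2.INTER_CUBIC)
cv2.imwrite('pics/s1.png',a[:600,:800,::-1])
E
```

```text
[ 0.56325266 -0.79019833  0.07401232]
```

View pics/s1.png

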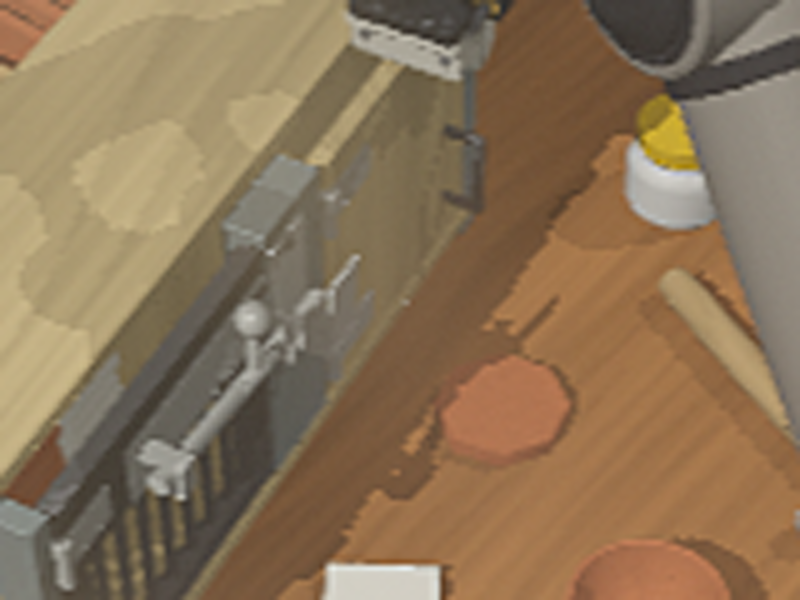

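The door looks closed or nearly closed, lying in the front plane at crop (400,150), and the force is still about 0. I'll push on until it bears.

Request:
arm_command(xyz=[[3, 0, 0], [3, 0, 0], [2, 0, 0], [0, 0, 0]], spin=[0, 0, 0, 0])

```text
time: 5.7
tool_pos: [0.6896, -0.1743, 0.3739]
tool_rot: [-3.141, 0.005, 0.185]
contact_force: [-8.7, 0.7, 4.0]
opening: 0.0001
grip_force: 4.5
```

Request:
arm_command(xyz=[[2, 0, 0], [1, 0, 0], [0, 0, 0], [0, 0, 0]], spin=[0, 0, 0, 0])

```text
time: 6.1
tool_pos: [0.6908, -0.1744, 0.3739]
tool_rot: [-3.138, 0.011, 0.184]
contact_force: [-22.6, 1.5, 7.4]
opening: 0.0005
grip_force: 10.7
```

Request:
arm_command(xyz=[[-10, 0, 0], [-25, 0, 0], [-25, 0, 0], [0, 0, 35], [0, 0, 35], [-10, 10, 10], [0, 30, 0], [0, 35, 0], [0, 35, 0], [0, 35, 0], [0, 35, 0], [0, 20, 0], [0, 0, 0]], spin=[0, 0, 0, 0, 0, 0, 0, 0, 0, 0, 0, 0, 0], jaw=0.4)

```text
time: 7.4
tool_pos: [0.6231, 0.0289, 0.4535]
tool_rot: [-3.141, 0.0, 0.189]
contact_force: [0.4, -0.4, 0.2]
opening: 0.0645
grip_force: 0.0
```

```bash
python3 - <<'E'
from h import *
from cell import observe
print(observe()['contact_force'])
s,t=snap('side',2),snap('top',2)
a=cv2.resize(s['img'][130:250,190:350],None,fx=4,fy=4,interpolation=cv2.INTER_CUBIC)[:300]
b=cv2.resize(t['img'][130:205,210:410],None,fx=4,fy=4,interpolation=cv2.INTER_CUBIC)
a=np.pad(a,((0,0),(0,160),(0,0)))
cv2.imwrite('pics/s2.png',np.vstack([a,b])[:,:,::-1])
P=cloud(s);print(P[188:199,236:246,2].round(3))
E
```

```text
[ 0.4185267  -0.40399181  0.21314834]
[[0.226 0.226 0.221 0.211 0.212 0.206 0.206 0.194 0.192 0.191]
 [0.22  0.218 0.214 0.209 0.208 0.197 0.208 0.191 0.182 0.185]
 [0.221 0.212 0.215 0.234 0.239 0.237 0.236 0.188 0.177 0.179]
 [0.215 0.213 0.237 0.235 0.238 0.24  0.236 0.231 0.177 0.176]
 [0.211 0.215 0.233 0.236 0.234 0.241 0.235 0.23  0.234 0.211]
 [0.211 0.227 0.235 0.233 0.237 0.234 0.235 0.236 0.232 0.206]
 [0.208 0.229 0.224 0.23  0.234 0.232 0.231 0.23  0.23  0.163]
 [0.207 0.199 0.224 0.229 0.235 0.23  0.225 0.229 0.226 0.162]
 [0.205 0.199 0.223 0.228 0.223 0.227 0.226 0.224 0.154 0.183]
 [0.195 0.195 0.189 0.183 0.223 0.222 0.215 0.154 0.188 0.182]
 [0.191 0.186 0.182 0.179 0.215 0.21  0.211 0.155 0.194 0.186]]
```

View pics/s2.png

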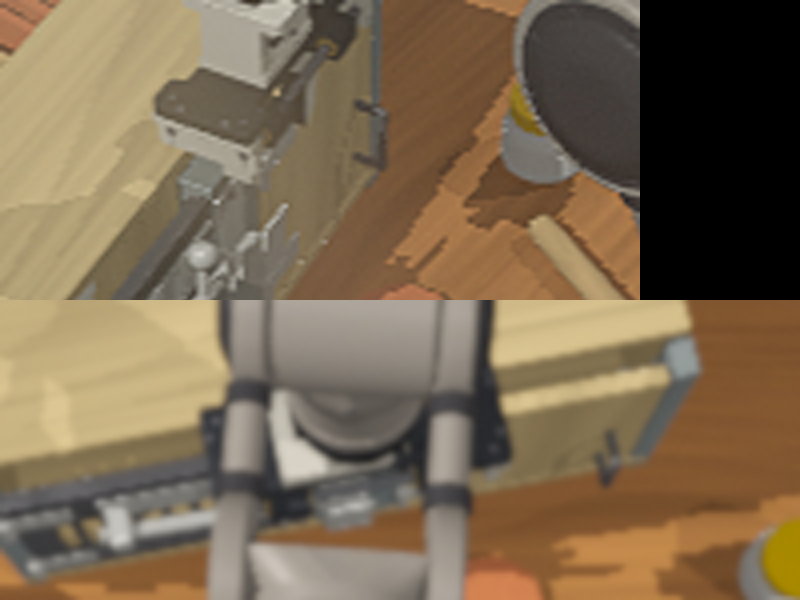

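The door is shut flush with the right post: its top edge meets the post at crop (665,375) in the lower half. The knob is at crop (202,253) in the upper half, which is full-image (240.3,193.5). I'll refine its position.

```bash
python3 - <<'E'
from h import *
from cell import observe
a=np.radians(10.3);R=np.array([[np.cos(a),-np.sin(a)],[np.sin(a),np.cos(a)]]);O=np.array([.6587,.0414])
def ctr(c,u,v):
    P=cloud(c);vv,uu=np.mgrid[:420,:560];m=(np.hypot(uu-u,vv-v)<3.5)&(P[...,2]>.219)
    print(m.sum(),uu[m].mean(),vv[m].mean());o,d=ray(c,uu[m].mean(),vv[m].mean());d/=np.linalg.norm(d)
    return P[m].mean(0)+d*.0078
for n,i,u,v in(('side',0,240.3,193.5),('side',1,240.3,193.5),('side',2,240.3,193.5),('top',0,270.6,177.9)):
    k=ctr(load(n,i),u,v);print(n,i,k.round(4),(R.T@(k[:2]-O)).round(4))
# nominal height
print(observe()['tool_pos'])
E
```

```text
36 240.16666666666666 193.5
side 0 [0.6232 0.1037 0.2254] [-0.0238  0.0677]
35 240.0857142857143 193.4857142857143
side 1 [0.6232 0.104  0.2256] [-0.0237  0.0679]
36 240.16666666666666 193.5
side 2 [0.6228 0.1041 0.226 ] [-0.0241  0.0682]
37 270.56756756756755 178.13513513513513
top 0 [0.6272 0.1064 0.2281] [-0.0194  0.0696]
[0.62333886 0.02614328 0.45348069]
```

Request:
arm_command(xyz=[[1, 39, 0], [1, 39, 0], [0, 0, -20], [0, 0, -20], [0, 0, -12], [0, 0, -7], [0, 0, 0]], spin=[0, 0, -0.5, 0, 0, 0, 0])

```text
time: 8.2
tool_pos: [0.6256, 0.1029, 0.3939]
tool_rot: [-3.142, 0.002, 0.175]
contact_force: [-0.2, -0.2, 1.3]
opening: 0.0642
grip_force: 0.0
```

```bash
python3 - <<'E'
from h import *
from cell import observe
s=observe();print(s['tool_pos'],s['tool_rot'],s['contact_force'])
s,t=snap('side',3),snap('top',3)
a=cv2.resize(s['img'][150:250,190:320],None,fx=6,fy=6,interpolation=cv2.INTER_CUBIC)
cv2.imwrite('pics/s3.png',a[:,:,::-1])
E
```

```text
[0.62555539 0.10294466 0.39392813] [-3.14155519e+00  1.57626654e-03  1.75051542e-01] [-0.21732717 -0.15744644  1.30981629]
```

View pics/s3.png

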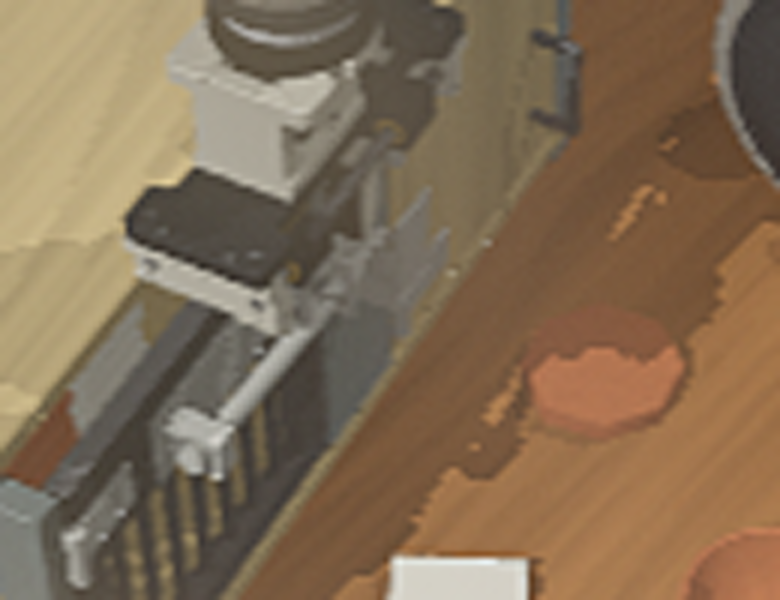

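The left finger, at crop (210,300), sits left of the knob, so the jaws straddle it. Closing now.

Request:
arm_command(xyz=[[0, 0, 0], [0, 0, 0], [0, 0, 0], [0, 0, 0], [0, 0, 0], [0, 0, 0], [0, 0, 0], [0, 0, 0]], spin=[0, 0, 0, 0, 0, 0, 0, 0], jaw=-1, squeeze=35)

```text
time: 9.1
tool_pos: [0.6254, 0.1043, 0.3948]
tool_rot: [-3.141, -0.0, 0.177]
contact_force: [-0.0, 3.5, 0.3]
opening: 0.0203
grip_force: 35.0
```

Request:
arm_command(xyz=[[0, 0, 2], [0, 0, 2], [0, 0, 2], [0, 0, 2], [0, 0, 2], [0, 0, 0]], spin=[0, 0, 0, 0, 0, 0])

```text
time: 9.7
tool_pos: [0.6251, 0.1061, 0.4022]
tool_rot: [-3.137, 0.004, 0.178]
contact_force: [1.3, 11.9, -11.4]
opening: 0.0198
grip_force: 35.0
```

```bash
python3 - <<'E'
from h import *
s=snap('side',4)
a=cv2.resize(s['img'][150:250,190:320],None,fx=6,fy=6,interpolation=cv2.INTER_CUBIC)
cv2.imwrite('pics/s4.png',a[:,:,::-1])
E
```

```text
(no output)
```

View pics/s4.png

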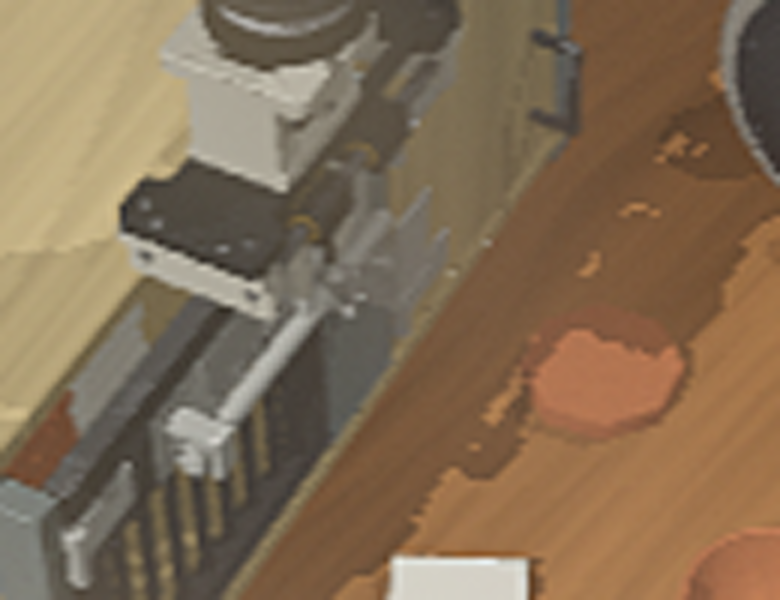

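The rod now looks roughly level. The +y force comes from the knob tipping back as it lifts, so I'll ease that way, lift a little more, then draw.

Request:
arm_command(xyz=[[0, 2, 1], [-1, 2, 1], [0, 1, 0], [0, 0, 0]], spin=[0, 0, 0, 0])

```text
time: 10.15
tool_pos: [0.6245, 0.1087, 0.4062]
tool_rot: [3.141, 0.001, 0.176]
contact_force: [1.5, 2.2, -7.4]
opening: 0.0202
grip_force: 35.0
```

Request:
arm_command(xyz=[[-1, 4, 0], [-1, 4, 0], [0, 4, 0], [-1, 4, 0], [-1, 4, 0], [0, 0, 0]], spin=[0, 0, 0, 0, 0, 0])

```text
time: 10.75
tool_pos: [0.6203, 0.1297, 0.4066]
tool_rot: [-3.141, -0.0, 0.177]
contact_force: [2.4, 1.6, -8.3]
opening: 0.02
grip_force: 35.0
```

Request:
arm_command(xyz=[[-1, 4, 0], [-1, 4, 0], [0, 3, 0], [-1, 3, 0], [0, 0, 0], [0, 0, 0]], spin=[0, 0, 0, 0, 0, 0])

```text
time: 11.35
tool_pos: [0.6174, 0.1433, 0.4064]
tool_rot: [-3.141, 0.0, 0.177]
contact_force: [2.9, 1.9, -10.7]
opening: 0.0199
grip_force: 35.0
```

```bash
python3 - <<'E'
from h import *
s=snap('side',5)
a=cv2.resize(s['img'][150:250,190:320],None,fx=6,fy=6,interpolation=cv2.INTER_CUBIC)
cv2.imwrite('pics/s5.png',a[:,:,::-1])
E
```

```text
(no output)
```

View pics/s5.png

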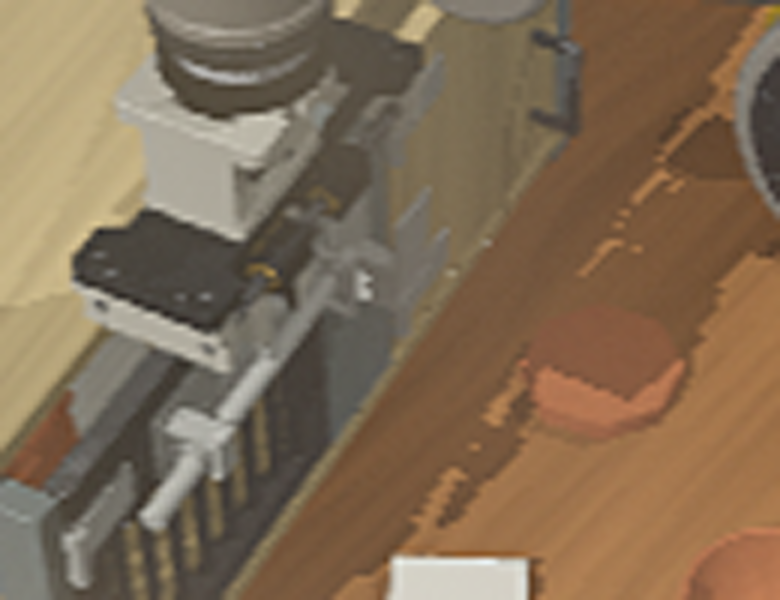

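The bolt has been drawn: its tail now sticks out past the tail strap at crop (150,520). I'll move a little further to feel for the stop.

Request:
arm_command(xyz=[[0, 2, 0], [-1, 2, 0], [0, 0, 0]], spin=[0, 0, 0])

```text
time: 11.7
tool_pos: [0.6167, 0.145, 0.4074]
tool_rot: [3.137, -0.0, 0.175]
contact_force: [3.2, -8.9, -6.1]
opening: 0.0197
grip_force: 35.0
```

The force of −8.9 N shows the bolt is at its stop. Next I'll work out the gate arc.

```bash
python3 - <<'E'
import numpy as np
a=np.radians(10.3);R=lambda a:np.array([[np.cos(a),-np.sin(a)],[np.sin(a),np.cos(a)]])
G=np.array([.6587,.0414])+R(a)@[0,.245];p=np.array([.6167,.144]);v=p-G
print(G)
q=[G+R(-np.radians(2*i))@v for i in range(14)]
print((np.diff(q,axis=0)*1e3).round(1), (np.cumsum(np.diff(q,axis=0),0)*1e3).round(1)[-3:])
E
```

```text
[0.61489346 0.28245183]
[[-4.8  0. ]
 [-4.8  0.2]
 [-4.8  0.4]
 [-4.8  0.5]
 [-4.8  0.7]
 [-4.8  0.9]
 [-4.7  1. ]
 [-4.7  1.2]
 [-4.6  1.4]
 [-4.6  1.5]
 [-4.5  1.7]
 [-4.5  1.8]
 [-4.4  2. ]] [[-52.    9.4]
 [-56.5  11.2]
 [-60.9  13.2]]
```

Request:
arm_command(xyz=[[0, -1, 0], [-5, 0, 0], [-5, 0, 0], [-5, 0, 0], [-5, 1, 0], [-5, 1, 0], [0, 0, 0]], spin=[0, -2, -2, -2, -2, -2, 0])

```text
time: 12.4
tool_pos: [0.5912, 0.1468, 0.4075]
tool_rot: [3.139, -0.001, -0.0]
contact_force: [3.1, -4.9, -7.0]
opening: 0.0199
grip_force: 35.0
```

Request:
arm_command(xyz=[[-5, 1, 0], [-5, 1, 0], [-5, 1, 0], [-5, 1, 0], [-4, 1, 0], [-4, 2, 0], [-4, 2, 0], [0, 0, 0], [0, 0, 0]], spin=[-2, -2, -2, -2, -2, -2, -2, 0, 0])

```text
time: 13.3
tool_pos: [0.5595, 0.1562, 0.4074]
tool_rot: [3.14, -0.001, -0.242]
contact_force: [2.0, -4.4, -5.5]
opening: 0.0202
grip_force: 35.0
```

```bash
python3 - <<'E'
from h import *
s,t=snap('side',6),snap('top',6)
a=cv2.resize(s['img'][150:300,190:350],None,fx=4,fy=4,interpolation=cv2.INTER_CUBIC)
b=t['img'][140:290,185:345]
cv2.imwrite('pics/s6.png',np.hstack([a[:,:480],cv2.resize(b,(320,300)).repeat(2,0)[:600]])[:,:,::-1])
for n in('side','top'):
    d=cv2.absdiff(load(n,0)['img'],load(n,6)['img']).max(2)
    print(n,[(p,int(d[p[1]-4:p[1]+5,p[0]-4:p[0]+5].mean())) for p in ([(266,252),(265,282),(320,251),(180,310),(326,160),(345,205)] if n=='side' else [(279,219),(248,241),(304,262),(408,197),(358,277),(375,230)])])
E
```

```text
side [((266, 252), 5), ((265, 282), 5), ((320, 251), 5), ((180, 310), 5), ((326, 160), 24), ((345, 205), 3)]
top [((279, 219), 8), ((248, 241), 93), ((304, 262), 2), ((408, 197), 3), ((358, 277), 19), ((375, 230), 14)]
```

View pics/s6.png

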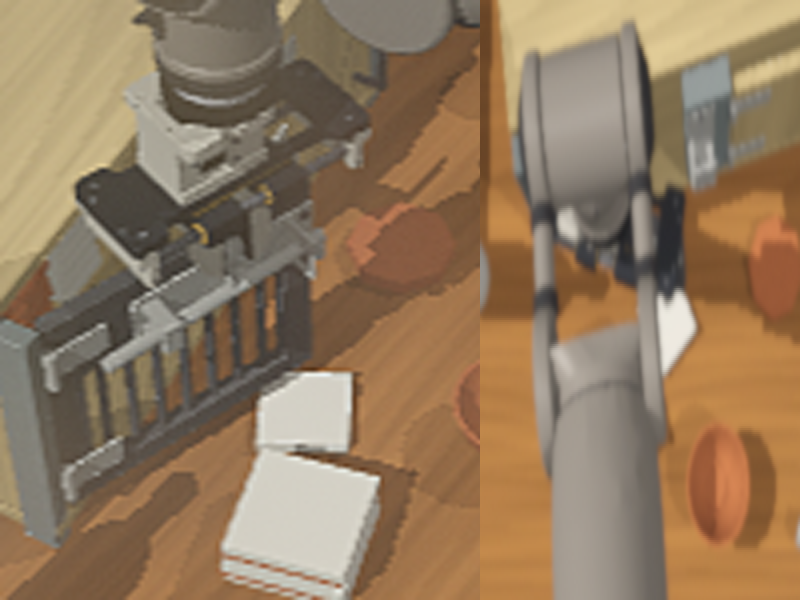

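The gate stands about 0.42 rad ajar, with its free edge at crop (310,300), roughly 90 mm open and held by the knob. The loose things are in place and the door is still flush.

```bash
python3 -c "
from cell import *
print(hand_in())"
```

```text
the job is handed in; nothing more can be done
None
```

The door is shut on its catch, the bolt is lifted and drawn back to its stop, and I handed the job in with the gripper still holding the gate by its knob, about 90 mm ajar at the free edge.

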